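# Seasoning jar back into the clip rack

## Task

One seasoning jar has been left lying on its side on the bench. Put it back in the one empty clip of the jar rack: upright, cap up, at the same height as its neighbours, snapped in sideways until it sits fully home against the clip's bumpers, and let go of it. It is glass, so set it down and push it in gently, without banging it; leave the other jars in their clips and the knife, spoon and bowl where they are.

Things in the scene. Friction and masses are not known exactly. Their poses are not given: they have to be found in the camera images.
- jar_mid (a point): centre of the loose jar: on its axis, 52 mm from the foot and 52 mm from the top of the cap. z points along the axis towards the cap (up when the jar is upright). At the start it lies on its side on the bench, axis 22 mm above the bench, its cap roughly towards the robot
- jar: the loose jar itself (same origin and axes as jar_mid): amber glass, 104 mm tall, about 0.14 kg. Glass body 44 mm in diameter from the foot to 78 mm up; black ribbed screw cap 40 mm in diameter from 82 to 104 mm above the foot
- clip_free_seat (a point): home of the jar in the empty clip: where the jar's centre is when it is home, 82 mm above the bench (its foot then hangs 30 mm above the bench, nothing stands under it). x is level and points straight into the rail, the way a jar is pushed in; y along the row; z up
- clip_free: the empty clip, one of the middle three of five; origin on the bench under clip_free_seat, same axes. Two sprung white jaws (67 to 89 mm above the bench) reach 22 mm out to -x. A jar pushed in from -x meets them about 28 mm before home; they resist with 12 to 17 N over the next 10 mm, then snap round its body and hold it by friction against two rubber bumpers, which touch its back when it is home
- rack_mid (a point): middle of the row of five clips, on the line of the jars' axes, 78 mm above the bench; x points into the rail, y along the row. Clips at y = -124, -62, 0, 62, 124 mm, four of them holding jars. 18 mm between the bodies of neighbouring jars and 22 mm between their caps: no room for fingers. In front of the row and behind the caps there is room
- rack: the rack's steel rail and posts, fixed to the bench; origin on the bench under rack_mid. Rail 306 mm long, 28 to 40 mm behind the line of the jars' axes, its top 93 mm above the bench, lower than the caps of the jars in the row (112 to 134 mm)
- jar_a_mid (a point): a jar of the same make that hangs upright in its clip of the rack at the start; this point is at its centre, z towards its cap; leave it in its clip
- jar_b_mid (a point): a jar of the same make that hangs upright in its clip of the rack at the start; this point is at its centre, z towards its cap; leave it in its clip
- jar_c_mid (a point): a jar of the same make that hangs upright in its clip of the rack at the start; this point is at its centre, z towards its cap; leave it in its clip
- jar_d_mid (a point): a jar of the same make that hangs upright in its clip of the rack at the start; this point is at its centre, z towards its cap; leave it in its clip
- bowl: a steel bowl 200 mm wide and 75 mm tall on the bench beyond the work; origin under its centre; leave it
- knife: a kitchen knife 235 mm long lying on the round white chopping block (260 mm wide, 50 mm tall) at the robot's right; origin on the block under it; leave it
- spoon: a spoon 240 mm long with a wooden handle lying on the bench to the left of the rack; origin under its middle; leave it
- table: the steel bench, top at height 0

How it is judged (in metres and radians):
At the end, for the whole second after the job is handed in: The loose jar is at rest, released, in the clip that was empty: cap up and upright within 0.1 rad (6 degrees), its centre within 3.5 mm of home in depth, 4 mm along the row and 8 mm in height (x of jar_mid in the frame of clip_free_seat between -0.0035 and 0.0035 m and y of jar_mid in the frame of clip_free_seat between -0.004 and 0.004 m and z of jar_mid in the frame of clip_free_seat between -0.008 and 0.008 m and angle between jar_mid's own z axis and vertical below 0.1 rad and linear speed of jar below 0.01 m/s and angular speed of jar below 0.1 rad/s); the robot touches nothing.
It fails at once if the glass jar is banged on the bench (more than 60 N) (contact force between jar and table above 60 N).
It fails at once if the jar is rammed into the clip or the rack (more than 35 N) (contact force between jar and clip_free above 35 N or contact force between jar and rack above 35 N).
It fails at once if another jar of the rack is knocked out of its place (more than 15 mm) (distance of any of jar_a_mid, jar_b_mid, jar_c_mid, jar_d_mid from where it was at the start of the episode above 0.015 m).
It fails at once if the knife, the spoon or the bowl is pushed away (more than 30 mm) (distance of any of bowl, knife, spoon from where it was at the start of the episode above 0.03 m).
It also fails if it takes over 58 s, if anything falls off the work surface, if the arm or the gripper's body presses on something with over 40 N, if the wrist force passes 120 N, or if a joint passes its speed limit or range.

## Robot

A 6-joint arm with a two-finger parallel gripper is mounted at the origin on the work surface. World frame = base frame: x ahead of the robot, y to its left, z up, the work surface at z = 0. Lengths are in mm, angles in rad, forces in N, time in s.
With the tool pointing down it reaches from about 400 to 925 mm from the base axis. Payload 12.5 kg.
Tool frame: the origin (TCP) lies midway between the tips of the shut fingers; the grasp point (between the pads) lies 19 mm behind it (env.tcp_to_grasp is the distance from the TCP to the grasp point, in mm); z points along the fingers, y is the line along which they close (so a half turn about z gives the same grasp; the last joint's range is limited). The gripper opens to 95 mm and grips with 3 to 60 N. Pads are 20 mm wide; open, the fingers measure 119 mm over their backs; the gripper's body (75 mm by 180 mm) begins 59 mm behind the grasp point.
Start: joints at [1.003, 0.491, 1.559, -0, 1.092, -0.106], TCP at [278.462, 559.558, 214.661] pointing down, gripper open.
Joint ranges: [-3.1, 3.1], [-0.84, 2.19], [0.05, 2.79], [-1.13, 4.28], [0.06, 2.93], [-2.69, 2.69]. Speed limits (rad/s): [2.22, 2.22, 2.79, 3.14, 3.14, 3.14].

## Interface

Orientations are given as [roll, pitch, yaw] about the fixed x, y, z axes, in that order (R = Rz(yaw) Ry(pitch) Rx(roll)).
In Python, from cell import env gives the robot as it stands. The module is installed in compiled form; this text tells all that it offers.
- The arm moves only by the tool step_arm, never from a script. Its argument "plan" is a list that holds one entry, the list of rows, each a list of 5 numbers: the shift along the tool's x, y, z in mm, then the turn about the tool's z in degrees, then the opening, from -1 (shut) to 1 (fully open). A call has 1 to 8 rows; each row is the pose to reach, as a shift and turn from the pose commanded when the call began, along the tool's axes at that moment; what a row does not reach only later rows make up. A row lasts 1/12 s, in which the tool goes at most 41.7 mm and 7.16 degrees, less where a joint would pass 70% of its speed; a pose out of reach is approached as far as the arm can. A call with a gripper value outside its range is refused whole. The fingers move at their own pace and stop on an object; the grip force is fixed at half the most. Time passes only in rows, so rows that repeat a pose let the fingers close. It gives the time, the measured TCP pose, the force, the opening and the grip force at its end, in the units of the state.
- env.state(): the state, without advancing time (a new reading comes with each control period).
- env.read_camera(name): name is "scene" or "top" or "wrist"; returns the picture (420x560x3 uint8, blue, green, red); there is no depth.
- env.get_calibration(name): a dict with "K" (3x3 intrinsics, pixels), "extrinsics" (4x4, takes a point from world to camera coordinates). Camera axes: x right, y up, looking along -z (the intrinsics and any distortion apply to the point x, -y, -z); pixel columns grow to the right and rows downward; lengths in mm; the calibration is good to about 2 mm. A picture is of the moment at which its call begins: read the wrist's pose just before it. get_calibration takes no time and is no camera call; for the wrist camera it gives the pose at the moment of the call.
- env.job_done(): hands the job in; it is judged then, once.
The state is a dict: "t": time; "joints": joint angles; "qvel": joint speeds; "tau": joint torques, N m; "eef_pos": TCP position; "tcp_rot": TCP orientation; "ft_force": force on the tool from outside, world axes, zero at the start; "moment": the same for the moment, N m; "opening": opening from 0.0 (shut) to 1.0 (fully open); "grip_force": force on a finger pad.
Only numpy, scipy, OpenCV 4.12 (cv2) and the standard library are available. Lean on these libraries where they do the work, as an engineer would, in place of code of your own. Each camera call takes 0.05 s, during which the arm holds its last target. There are 200 camera calls.

## Working session

There is one attempt and no reset: what is moved stays moved. The work goes in short steps, Python scripts to look and compute and a tool call to move; the robot and the scene stay as the last step left them, time stands still between calls to the robot, and variables do not carry over. Pictures are saved under pics/ and viewed, at most 10 in all, crops included, and the job is handed in when it is done.

Besides the shell and the picture viewer there is one more tool, called after "Emit:" as name([rows], argument=value, ...), one row to a line, values as JSON. step_arm: Moves the arm, as the interface text tells. Its arguments: {"type":"object","properties":{"plan":{"type":"array"}},"required":["plan"]}

```bash
mkdir -p pics; python3 - <<'E'
from cell import env
import cv2,numpy as np
np.set_printoptions(suppress=True,precision=3)
print(env.state(),env.tcp_to_grasp)
for n in("scene","top","wrist"):
    c=env.get_calibration(n);print(n,{k:np.array(v).round(3).tolist() if k!='model' else v for k,v in c.items()})
    cv2.imwrite(f"pics/{n}0.png",cv2.resize(env.read_camera(n),(784,588),interpolation=cv2.INTER_CUBIC))
E
```

```text
{'t': 0.0, 'joints': array([ 1.003,  0.492,  1.559,  0.   ,  1.092, -0.106]), 'qvel': array([-0.001, -0.   ,  0.001,  0.   , -0.001, -0.002]), 'tau': array([  0.001, -61.265, -25.819,   0.069,   0.048,  -0.   ]), 'eef_pos': array([278.307, 559.337, 214.057]), 'tcp_rot': array([-3.14, -0.  ,  2.68]), 'ft_force': array([1.213, 0.445, 0.259]), 'moment': array([-0.014, -0.014, -0.009]), 'grip_force': 0.0, 'opening': 0.9985774413671213} 18.8
scene {'K': [[430.894, 0.0, 283.349], [0.0, 430.894, 211.928], [0.0, 0.0, 1.0]], 'extrinsics': [[0.868, 0.496, -0.008, -525.276], [-0.375, 0.668, 0.642, 173.83], [0.324, -0.555, 0.767, -1586.593], [0.0, 0.0, 0.0, 1.0]]}
top {'K': [[402.842, 0.0, 273.5], [0.0, 402.842, 211.104], [0.0, 0.0, 1.0]], 'extrinsics': [[0.089, -0.996, 0.001, -43.821], [0.974, 0.087, 0.209, -616.109], [-0.209, -0.018, 0.978, -949.827], [0.0, 0.0, 0.0, 1.0]]}
wrist {'K': [[320.085, 0.0, 283.636], [0.0, 320.085, 212.922], [0.0, 0.0, 1.0]], 'extrinsics': [[0.446, 0.895, -0.001, -624.833], [-0.859, 0.428, -0.28, 32.266], [-0.25, 0.126, 0.96, -391.351], [0.0, 0.0, 0.0, 1.0]]}
```

View pics/top0.png

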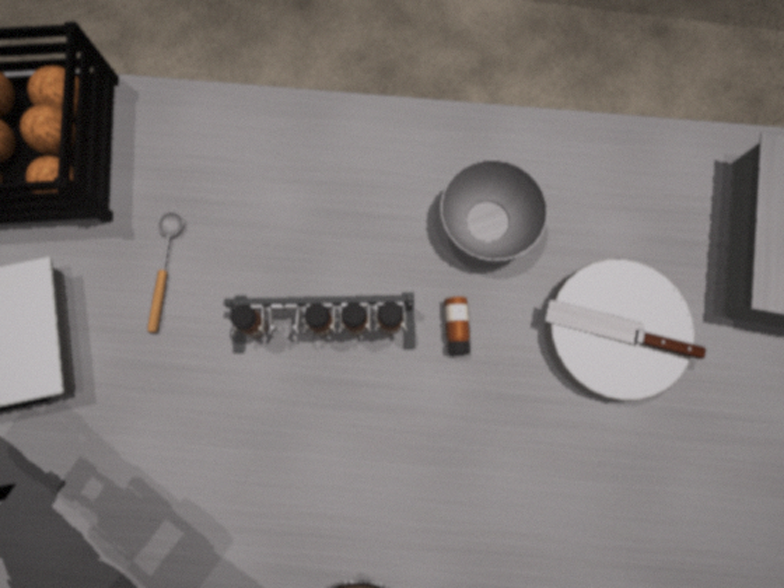

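View pics/scene0.png

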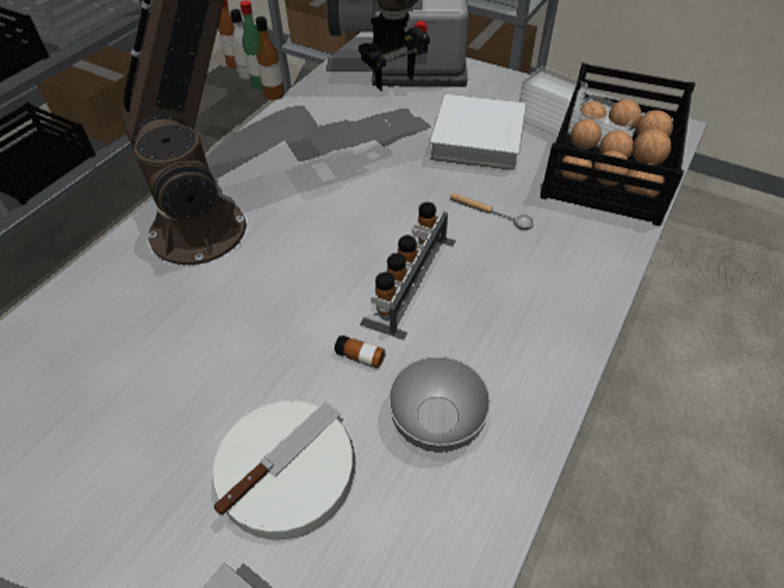

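The top view shows the jar lying at about (457,325), with its cap end at (458,350) and foot at (456,298). The rack row runs from x 240 to 392, and the empty clip, at (283,318), is the second from the left. I'll localise roughly from enlarged crops.

```bash
cat > h.py <<'E'
from cell import env
import cv2,numpy as np
np.set_printoptions(suppress=True,precision=2)
def cal(n): c=env.get_calibration(n);return np.array(c["K"]),np.array(c["extrinsics"])
def ray(K,E,u,v,z):
    d=np.array([(u-K[0,2])/K[0,0],-(v-K[1,2])/K[1,1],-1.]);R=E[:3,:3];o=-R.T@E[:3,3];d=R.T@d
    return o+d*(z-o[2])/d[2]
def proj(K,E,p):
    c=E[:3,:3]@np.array(p,float)+E[:3,3];return np.array([K[0,2]-K[0,0]*c[0]/c[2],K[1,2]+K[1,1]*c[1]/c[2]])
def crop(n,x,y,w,h,f,out,im=None):
    im=env.read_camera(n) if im is None else im
    cv2.imwrite("pics/"+out,cv2.resize(im[y:y+h,x:x+w],None,fx=f,fy=f,interpolation=cv2.INTER_CUBIC));return im
E
python3 - <<'E'
from h import *
K,E=cal("top")
for n,u,v,z in(("cap",458,350,22),("foot",456,298,22),("capL",243,317,134),("cap3",318,317,134),("cap4",353,315,134),("capR",390,313,134)):print(n,ray(K,E,u/1.4,v/1.4,z))
crop("top",150,195,200,70,4,"topc.png")
E
```

```text
cap [ 537.01 -134.79   22.  ]
foot [ 634.31 -125.08   22.  ]
capL [545.89 238.17 134.  ]
cap3 [556.98 114.09 134.  ]
cap4 [565.52  56.51 134.  ]
capR [574.36  -4.47 134.  ]
```

View pics/topc.png

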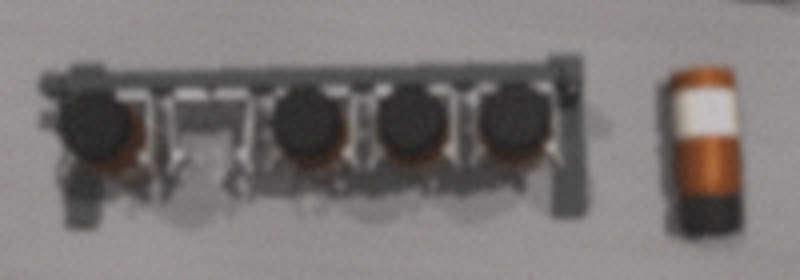

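```bash
python3 - <<'E'
from h import *
K,E=cal("top");print(-E[:3,:3].T@E[:3,3])
f=lambda u,v,z:ray(K,E,150+(u-1.5)/4,195+(v-1.5)/4,z)
c=np.array([f(u,v,134) for u,v in((97,127),(307,124),(411,121),(514,120))])
print(c)
y=np.array([124,0,-62,-124.]); # along row: left=+y
A=np.c_[np.ones(4),y];s=np.linalg.lstsq(A,c[:,:2],rcond=None)[0];print(s,np.linalg.norm(s[1]),A@s-c[:,:2])
d=s[1]/np.linalg.norm(s[1]);print("free",s[0]+62*d,"xdir",[d[1],-d[0]],np.degrees(np.arctan2(-d[0],d[1])))
for z in(15,22):print(f(702,72,z),f(709.5,233,z))
w=np.array([[-E[0,0]]]);print(env.state()['eef_pos'],env.state()['tcp_rot'])
Kw,Ew=cal("wrist");print("wristcam",-Ew[:3,:3].T@Ew[:3,3],Ew[:3,:3])
E
```

```text
[ 405.91   -6.87 1057.77]
[[546.07 237.49 134.  ]
 [558.71 116.08 134.  ]
 [565.86  56.01 134.  ]
 [571.79  -3.65 134.  ]]
[[558.99 116.56]
 [ -0.1    0.97]] 0.978398908895283 [[-0.04 -0.3 ]
 [ 0.28  0.48]
 [-0.39  0.24]
 [ 0.16 -0.42]]
free [552.37 178.21] xdir [np.float64(0.9942826801033902), np.float64(0.10677992342392635)] 6.12972527434813
[ 636.34 -124.28   15.  ] [ 530.42 -135.75   15.  ]
[ 634.79 -123.49   22.  ] [ 529.58 -134.88   22.  ]
[278.38 559.43 214.28] [-3.14 -0.    2.68]
wristcam [208.24 594.74 384.31] [[ 0.45  0.9  -0.  ]
 [-0.86  0.43 -0.28]
 [-0.25  0.13  0.96]]
```

Emit:
step_arm([
  [[-345,-241,0,0,1],[-345,-241,0,0,1],[-345,-241,0,0,1],[-345,-241,0,0,1],[-345,-241,0,0,1],[-345,-241,0,0,1],[-345,-241,0,0,1],[-345,-241,0,0,1]],
])

```text
t: 0.87
eef_pos: [438.6, 265.0, 214.7]
tcp_rot: [3.141, 0.0, 2.68]
ft_force: [1.3, 0.9, 0.4]
opening: 1.001
grip_force: 0.0
```

Emit:
step_arm([
  [[-65,-45,0,0,1],[-65,-45,0,0,1],[-65,-45,0,0,1],[-65,-45,0,0,1]],
])

```text
t: 1.2
eef_pos: [476.9, 196.1, 214.5]
tcp_rot: [3.142, -0.0, 2.676]
ft_force: [-0.8, 0.7, 0.6]
opening: 1.0
grip_force: 0.0
```

```bash
python3 - <<'E'
from h import *
print(env.state()['eef_pos'],env.state()['tcp_rot'],env.state()['qvel'])
K,E=cal("wrist");np.savez("w1.npz",K=K,E=E)
im=env.read_camera("wrist");cv2.imwrite("pics/w1raw.png",im);cv2.imwrite("pics/w1.png",cv2.resize(im,(784,588),interpolation=cv2.INTER_CUBIC))
for p in((552,178,82),(552,178,134),(559,116,134),(546,239,134)):print(proj(K,E,p)*1.4)
E
```

```text
[476.91 196.07 214.51] [ 3.14 -0.    2.68] [ 0.06 -0.01  0.01  0.01  0.    0.02]
[420.36 382.56]
[424.46 420.44]
[343.67 466.49]
[509.99 373.19]
```

View pics/w1.png

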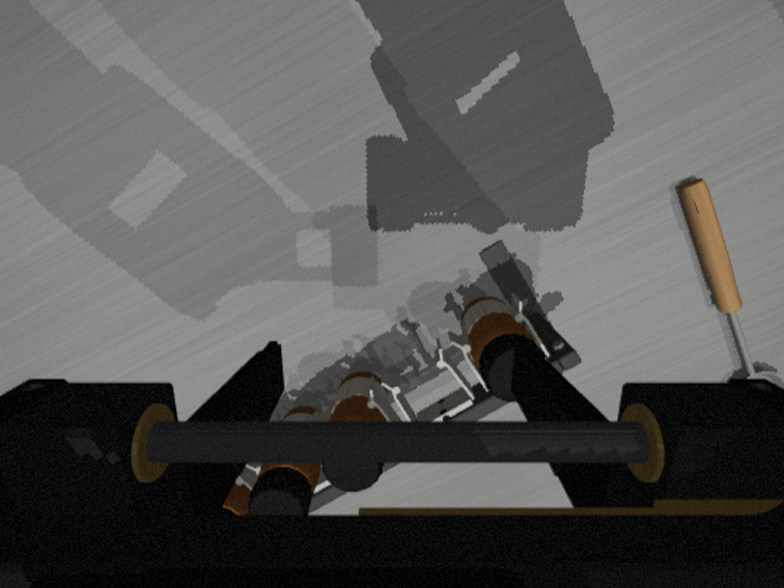

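Emit:
step_arm([
  [[22,-29,0,50,1],[22,-29,0,50,1],[22,-29,0,50,1],[22,-29,0,50,1],[22,-29,0,50,1],[22,-29,0,50,1],[22,-29,0,50,1]],
])

```text
t: 1.83
eef_pos: [442.8, 182.9, 214.7]
tcp_rot: [-3.142, -0.0, 1.803]
ft_force: [0.8, 0.2, 0.4]
opening: 1.001
grip_force: 0.0
```

Emit:
step_arm([
  [[0,0,0,50,1],[0,0,0,50,1],[0,0,0,50,1],[0,0,0,50,1],[0,0,0,50,1],[0,0,0,50,1],[0,0,0,50,1]],
])

```text
t: 2.42
eef_pos: [442.8, 182.9, 214.7]
tcp_rot: [-3.141, -0.0, 0.93]
ft_force: [0.2, 0.0, -0.5]
opening: 0.999
grip_force: 0.0
```

Emit:
step_arm([
  [[0,0,0,47.3,1],[0,0,0,47.3,1],[0,0,0,47.3,1],[0,0,0,47.3,1],[0,0,0,47.3,1],[0,0,0,47.3,1],[0,0,0,47.3,1],[0,0,0,47.3,1]],
])

```text
t: 3.08
eef_pos: [442.9, 182.8, 214.7]
tcp_rot: [-3.141, 0.0, 0.108]
ft_force: [-0.4, -0.2, 0.7]
opening: 0.999
grip_force: 0.0
```

```bash
python3 - <<'E'
from h import *
env.read_camera("wrist");s=env.state();print(s['eef_pos'],s['tcp_rot'],s['qvel'],s['joints'])
K,E=cal("wrist");np.savez("w2.npz",K=K,E=E)
im=env.read_camera("wrist");cv2.imwrite("pics/w2raw.png",im);cv2.imwrite("pics/w2.png",cv2.resize(im,(784,588),interpolation=cv2.INTER_CUBIC))
for p in((552,178,82),(552,178,134),(559,116,134),(546,239,134)):print(proj(K,E,p)*1.4)
E
```

```text
[442.99 182.61 214.67] [-3.14 -0.    0.11] [-0.01 -0.    0.   -0.    0.   -0.06] [0.25 0.28 1.9  0.   0.95 1.71]
[423.53 121.09]
[429.18 111.18]
[549.31 111.15]
[311.11 109.39]
```

View pics/w2.png

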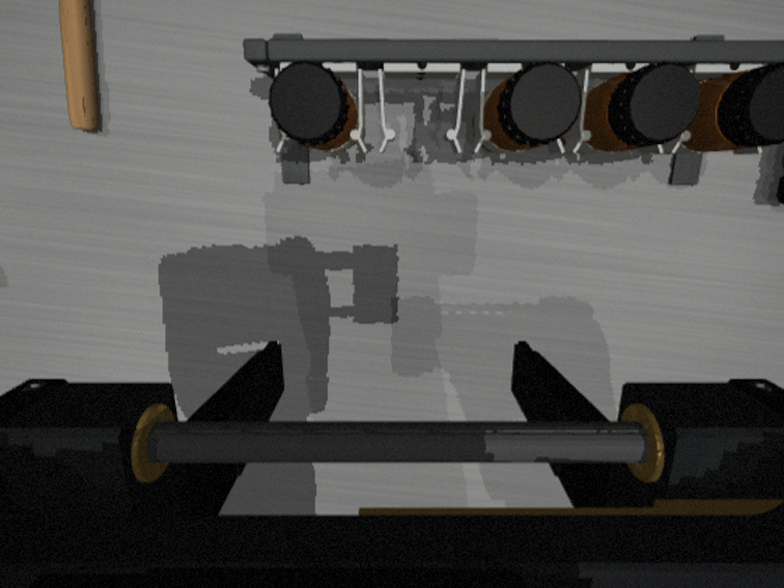

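The wrist view shows the rack square-on. The cap tops are near (308,100), (545,98) and (663,103), and the empty clip's jaw tips are at (387,134) and (453,134). I'll enlarge it for a finer reading.

```bash
python3 - <<'E'
from h import *
im=cv2.imread("pics/w2raw.png")
crop("",180,20,320,105,2.5,"w2c.png",cv2.convertScaleAbs(im,alpha=1.7,beta=20))
E
```

```text
(no output)
```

View pics/w2c.png

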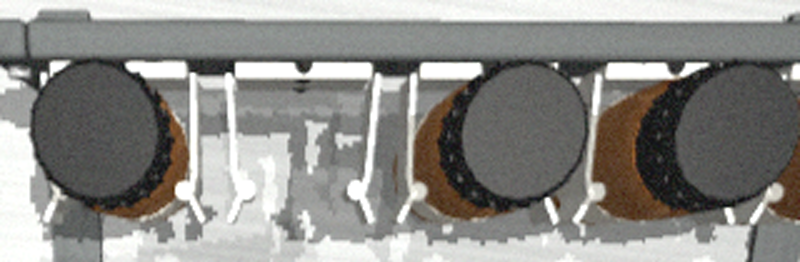

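```bash
python3 - <<'E'
from h import *
d=np.load("w2.npz");K,E=d['K'],d['E']
f=lambda u,v,z:ray(K,E,180+(u-.75)/2.5,20+(v-.75)/2.5,z)
c=np.array([f(u,v,134) for u,v in((95,130),(525,133),(740,133))]);print(c)
y=np.array([124,0,-62.]);A=np.c_[np.ones(3),y];s=np.linalg.lstsq(A,c[:,:2],rcond=None)[0];print(s,A@s-c[:,:2])
u=s[1]/np.linalg.norm(s[1]);print("free",s[0]+62*u,np.degrees(np.arctan2(-u[0],u[1])))
X=np.array([u[1],-u[0]])
a=f(244,190,89);b=f(357,190,89);m=(a+b)/2;print("jaw tips",a,b,m, "y rel", (m[:2]-s[0])@u,"x rel",(m[:2]-s[0])@X)
for uu in(60,300,600):
  p=f(uu,62,93);q=f(uu,21,93);print("rail front/back rel", (p[:2]-s[0])@X,(q[:2]-s[0])@X)
E
```

```text
[[549.95 242.5  134.  ]
 [563.07 118.82 134.  ]
 [570.03  57.   134.  ]]
[[563.24 118.83]
 [ -0.11   1.  ]] [[-0.06 -0.  ]
 [ 0.17  0.01]
 [-0.11 -0.01]]
free [556.59 180.47] 6.163206284949921
jaw tips [541.44 199.14  89.  ] [545.84 160.09  89.  ] [543.64 179.62  89.  ] y rel 62.539540080115124 x rel -12.959680570602563
rail front/back rel 26.05291198209412 38.08711175708766
rail front/back rel 26.4152425038697 38.444201399853355
rail front/back rel 26.868103870479754 38.89051306987387
```

Emit:
step_arm([
  [[0,314,0,0,1],[0,314,0,0,1],[0,314,0,0,1],[0,314,0,0,1],[0,314,0,0,1],[0,314,0,0,1],[0,314,0,0,1],[0,314,0,0,1]],
])

```text
t: 3.85
eef_pos: [478.0, -133.8, 214.7]
tcp_rot: [3.141, -0.001, 0.111]
ft_force: [-0.4, 0.0, -0.4]
opening: 1.003
grip_force: 0.0
```

Emit:
step_arm([
  [[0,0,0,0,1],[0,0,0,0,1],[0,0,0,0,1]],
])

```text
t: 4.1
eef_pos: [477.5, -129.8, 214.5]
tcp_rot: [-3.141, 0.0, 0.111]
ft_force: [-0.3, 0.6, -0.3]
opening: 0.999
grip_force: 0.0
```

```bash
python3 - <<'E'
from h import *
env.read_camera("wrist");s=env.state();print(s['eef_pos'],s['tcp_rot'],s['qvel'])
K,E=cal("wrist");np.savez("w3.npz",K=K,E=E)
im=env.read_camera("wrist");cv2.imwrite("pics/w3raw.png",im)
print([proj(K,E,p) for p in((530,-135,22),(635,-123,22))])
crop("",180,10,260,190,3,"w3c.png",cv2.convertScaleAbs(im,alpha=1.5,beta=20))
E
```

```text
[ 477.58 -129.53  214.62] [-3.14  0.    0.11] [ 0.01 -0.   -0.   -0.   -0.    0.  ]
[array([293.72, 146.03]), array([294.35,  40.47])]
```

View pics/w3c.png

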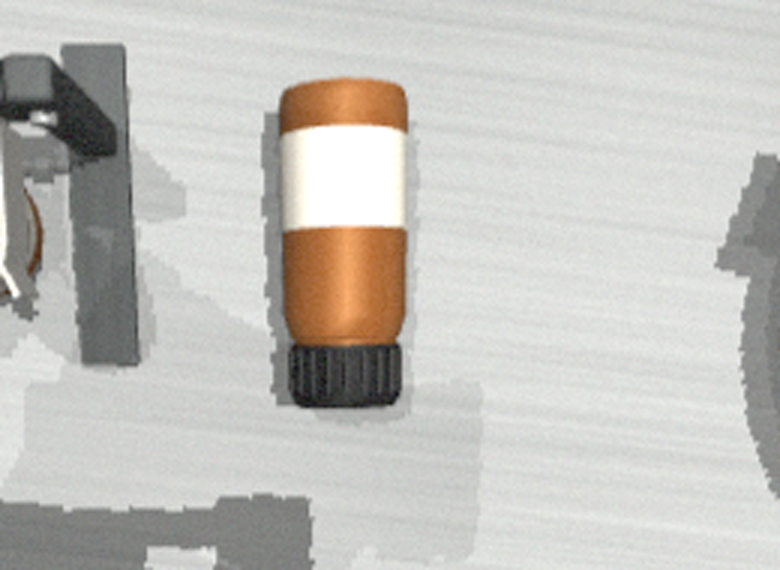

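```bash
python3 - <<'E'
from h import *
d=np.load("w3.npz");K,E=d['K'],d['E'];print(-E[:3,:3].T@E[:3,3])
f=lambda u,v,z:ray(K,E,180+(u-1)/3,10+(v-1)/3,z)
for z in(22,40):
  for q in((344.5,79),(346,343),(345.5,375),(345.5,407)):print(z,q,f(*q,z))
a,b=f(344.5,79,22),f(345.5,407,22);v=a-b;print(np.degrees(np.arctan2(v[1],v[0])),np.linalg.norm(v))
E
```

```text
[ 556.98 -120.85  384.59]
22 (344.5, 79) [ 639.08 -122.66   22.  ]
22 (346, 343) [ 553.6  -133.57   22.  ]
22 (345.5, 375) [ 542.34 -134.75   22.  ]
22 (345.5, 407) [ 530.9  -136.14   22.  ]
40 (344.5, 79) [ 635.   -122.57   40.  ]
40 (346, 343) [ 553.77 -132.94   40.  ]
40 (345.5, 375) [ 543.07 -134.06   40.  ]
40 (345.5, 407) [ 532.19 -135.38   40.  ]
7.1011358012133 109.0196081499691
```

Emit:
step_arm([
  [[63,12,60,-0.6,1],[63,12,60,-0.6,1],[63,12,140,-0.6,1],[63,12,140,-0.6,1],[63,12,140,-0.6,1],[63,12,140,-0.6,1],[63,12,140,-0.6,1],[63,12,140,-0.6,1]],
])

```text
t: 4.87
eef_pos: [542.7, -135.7, 77.4]
tcp_rot: [3.14, -0.004, 0.12]
ft_force: [-0.3, -0.7, -0.5]
opening: 1.002
grip_force: 0.0
```

Emit:
step_arm([
  [[0,0,20,0,1],[0,0,40,0,1],[0,0,50,0,1],[0,0,58,0,1],[0,0,62,0,1],[0,0,62,0,1],[0,0,62,0,1]],
])

```text
t: 5.45
eef_pos: [542.0, -135.8, 13.4]
tcp_rot: [3.141, -0.001, 0.119]
ft_force: [-0.1, 0.3, 0.4]
opening: 1.004
grip_force: 0.0
```

```bash
python3 - <<'E'
from h import *
s=env.state();print(s['eef_pos'],s['tcp_rot'],s['ft_force'],s['opening'])
im=env.read_camera("wrist");crop("",140,100,280,210,2.7,"w4c.png",cv2.convertScaleAbs(im,alpha=1.5,beta=20))
E
```

```text
[ 542.02 -135.84   13.38] [ 3.14 -0.    0.12] [-0.1   0.26  0.44] 1.00426924173062
```

Emit:
step_arm([
  [[0,0,0,0,-0.1],[0,0,0,0,-0.1],[0,0,0,0,-0.2],[0,0,0,0,-0.2],[0,0,0,0,-0.2],[0,0,0,0,-0.2]],
])

```text
t: 6.0
eef_pos: [541.7, -135.7, 12.7]
tcp_rot: [-3.142, -0.0, 0.119]
ft_force: [0.0, -0.3, -0.8]
opening: 0.636
grip_force: 0.0
```

Emit:
step_arm([
  [[0,0,0,0,-0.2],[0,0,0,0,-0.2],[0,0,0,0,-0.2],[0,0,0,0,-0.2],[0,0,0,0,-0.2],[0,0,0,0,-0.2],[0,0,0,0,-0.2]],
])

```text
t: 6.58
eef_pos: [541.6, -135.7, 12.6]
tcp_rot: [-3.141, -0.0, 0.119]
ft_force: [-0.5, 0.7, -0.3]
opening: 0.413
grip_force: 30.0
```

Emit:
step_arm([
  [[0,0,-5,0,-0.2],[0,0,-15,0,-0.2],[0,0,-30,0,-0.2],[0,0,-50,0,-0.2],[0,0,-75,0,-0.2],[0,0,-95,0,-0.2],[0,0,-105,0,-0.2],[0,0,-110,0,-0.2]],
])

```text
t: 7.25
eef_pos: [542.1, -135.9, 124.6]
tcp_rot: [3.14, -0.002, 0.119]
ft_force: [0.1, -0.0, -2.4]
opening: 0.415
grip_force: 30.0
```

```bash
python3 - <<'E'
from h import *
env.read_camera("wrist");s=env.state();print(s['eef_pos'],s['moment'],s['ft_force'],s['opening'],s['grip_force'])
im=env.read_camera("wrist");sc=env.read_camera("scene");K,E=cal("scene");u,v=proj(K,E,s['eef_pos']).astype(int);print(u,v)
a=cv2.resize(im[100:310,140:420],(440,330));b=cv2.resize(sc[v-50:v+70,u-60:u+60],(330,330),interpolation=cv2.INTER_CUBIC)
cv2.imwrite("pics/l1.png",cv2.convertScaleAbs(np.hstack([a,b]),alpha=1.5,beta=20))
E
```

```text
[ 541.98 -135.84  124.37] [-0.05  0.23  0.01] [-0.22  0.16 -1.  ] 0.4157625662451037 29.958119094371796
240 226
```

View pics/l1.png

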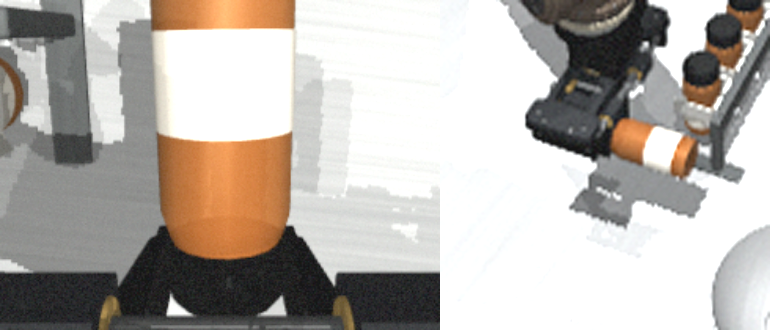

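The jar is held level by the cap, with its foot still pointing away from the robot. I'll lower it until the foot just clears the bench when hanging, then ease the grip in tiny steps so it can swing upright.

Emit:
step_arm([
  [[0,0,10,0,-0.2],[0,0,22,0,-0.2],[0,0,32,0,-0.2],[0,0,36,0,-0.2],[0,0,36,0,-0.2],[0,0,36,0,-0.18]],
])

```text
t: 7.9
eef_pos: [541.5, -135.7, 86.0]
tcp_rot: [-3.141, 0.001, 0.119]
ft_force: [0.9, -0.1, -1.7]
opening: 0.412
grip_force: 30.0
```

Emit:
step_arm([
  [[0,0,0,0,-0.172]],
])

```text
t: 7.98
eef_pos: [541.8, -135.8, 86.7]
tcp_rot: [-3.142, -0.0, 0.119]
ft_force: [-0.4, -0.5, -1.6]
opening: 0.413
grip_force: 21.0
```

```bash
python3 - <<'E'
from h import *
s=env.state();print(s['eef_pos'],s['moment'],s['ft_force'],s['opening'],s['grip_force'])
E
```

```text
[ 541.8  -135.76   86.71] [-0.07  0.28  0.02] [-0.38 -0.5  -1.56] 0.4134692880323172 21.007688641548157
```

Emit:
step_arm([
  [[0,0,0,0,-0.172],[0,0,0,0,-0.172],[0,0,0,0,-0.172]],
])

```text
t: 8.23
eef_pos: [541.8, -135.7, 87.0]
tcp_rot: [3.141, -0.001, 0.119]
ft_force: [-0.7, -0.7, -2.1]
opening: 0.414
grip_force: 19.7
```

Emit:
step_arm([
  [[0,0,0,0,-0.169],[0,0,0,0,-0.169]],
])

```text
t: 8.4
eef_pos: [541.7, -135.7, 86.8]
tcp_rot: [3.142, -0.0, 0.119]
ft_force: [-1.1, -0.2, -1.8]
opening: 0.417
grip_force: 14.7
```

```bash
python3 - <<'E'
from h import *
s=env.state();print(s['eef_pos'],s['moment'],s['ft_force'],s['opening'],s['grip_force'])
E
```

```text
[ 541.7  -135.74   86.8 ] [-0.08  0.26 -0.03] [-1.09 -0.18 -1.75] 0.41731436615437784 14.68543455004692
```

Emit:
step_arm([
  [[0,0,0,0,-0.166],[0,0,0,0,-0.166],[0,0,0,0,-0.166]],
])

```text
t: 8.65
eef_pos: [541.7, -135.7, 86.6]
tcp_rot: [-3.142, -0.0, 0.119]
ft_force: [0.8, -0.4, -2.0]
opening: 0.419
grip_force: 9.4
```

```bash
python3 - <<'E'
from h import *
s=env.state();print(s['eef_pos'],s['moment'],s['ft_force'],s['opening'],s['grip_force'])
E
```

```text
[ 541.66 -135.72   86.64] [-0.07  0.22 -0.03] [ 0.76 -0.37 -2.01] 0.41859712462376847 9.368810624910111
```

Emit:
step_arm([
  [[0,0,0,0,-0.164],[0,0,0,0,-0.164],[0,0,0,0,-0.164]],
])

```text
t: 8.9
eef_pos: [541.7, -135.8, 86.8]
tcp_rot: [3.142, -0.0, 0.119]
ft_force: [0.2, 0.3, 1.5]
opening: 0.424
grip_force: 5.7
```

```bash
python3 - <<'E'
from h import *
s=env.state();print(s['eef_pos'],s['moment'],s['ft_force'],s['opening'],s['grip_force'])
E
```

```text
[ 541.67 -135.75   86.81] [0.04 0.38 0.04] [0.22 0.27 1.55] 0.42417522558875725 5.727047324180603
```

```bash
cat >> h.py <<'E'
def look(out):
    env.read_camera("wrist");s=env.state();print(s['t'],s['eef_pos'],s['moment'],s['ft_force'],s['opening'],s['grip_force'])
    im=env.read_camera("wrist");sc=env.read_camera("scene");K,E=cal("scene");u,v=proj(K,E,s['eef_pos']).astype(int);print(u,v)
    a=cv2.resize(im[100:310,140:420],(400,300));b=cv2.resize(sc[v-40:v+60,u-50:u+80],(390,300),interpolation=cv2.INTER_CUBIC)
    cv2.imwrite("pics/"+out,cv2.convertScaleAbs(np.hstack([a,b]),alpha=1.5,beta=20))
E
python3 -c "
from h import *
look('l2.png')"
```

```text
8.95 [ 541.72 -135.74   86.86] [-0.03  0.35  0.01] [-0.58 -0.39  2.19] 0.41883442836412926 5.730336606502533
241 233
```

View pics/l2.png

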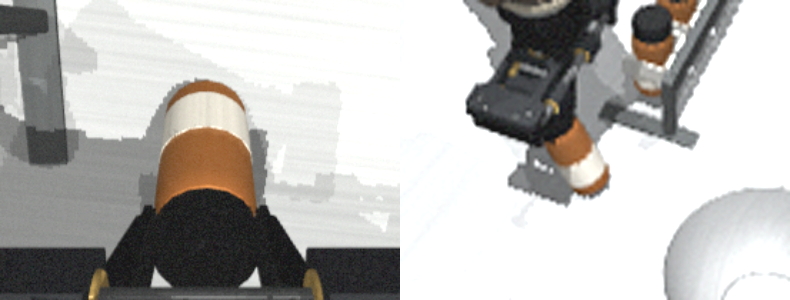

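The jar swung to about 55° and its foot now touches the bench. I'll raise it so it can swing on.

Emit:
step_arm([
  [[0,0,-2,0,-0.165],[0,0,-5,0,-0.165],[0,0,-9,0,-0.165],[0,0,-13,0,-0.165],[0,0,-16,0,-0.165],[0,0,-18,0,-0.165],[0,0,-18,0,-0.165],[0,0,-18,0,-0.165]],
])

```text
t: 9.72
eef_pos: [541.7, -135.7, 104.8]
tcp_rot: [3.142, -0.0, 0.119]
ft_force: [0.1, 0.3, -1.3]
opening: 0.417
grip_force: 7.2
```

```bash
python3 -c "
from h import *
look('l3.png')"
```

```text
9.7667 [ 541.57 -135.68  104.58] [-0.06  0.18  0.01] [ 0.43 -0.2  -1.57] 0.4169250051305747 7.154373005032539
241 230
```

View pics/l3.png

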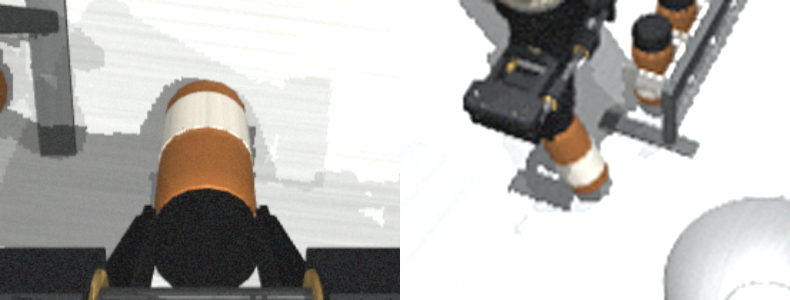

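That makes ten pictures viewed, so from here I'll measure with image code. The jar is still held at about 55° (orange body spanning rows 80-215 in the wrist crop). I'll write a tilt estimator by projecting the jar model.

```bash
cat >> h.py <<'E'
from scipy.optimize import least_squares
def mask(im,roi):
    b,g,r=[im[...,i].astype(int) for i in range(3)]
    m=((r>b+35)&(r>60)).astype(np.uint8);q=np.zeros_like(m);y0,y1,x0,x1=roi;q[y0:y1,x0:x1]=m[y0:y1,x0:x1];return q
def body(tip,yaw,phi,s,off=0):
    # phi: droop from horizontal; s: contact distance from foot; glass body surface points 0..78
    ax=np.array([np.cos(yaw)*np.cos(phi),np.sin(yaw)*np.cos(phi),-np.sin(phi)]) # contact->foot
    C=np.array(tip)+[0,0,9.4+off];e1=np.array([-np.sin(yaw),np.cos(yaw),0]);e2=np.cross(ax,e1);t=np.linspace(0,2*np.pi,24)
    return [C+ax*(s-h)+22*(np.cos(a)*e1+np.sin(a)*e2) for h in(0,3,72) for a in t]
def tilt():
    env.read_camera("wrist");s=env.state();K,E=cal("wrist");Ks,Es=cal("scene");im=env.read_camera("wrist");sc=env.read_camera("scene")
    u,v=proj(Ks,Es,s['eef_pos']).astype(int)
    mw=mask(im,(60,310,200,370));ms=mask(sc,(v-10,v+50,u-15,u+45))
    yw=np.nonzero(mw);ys=np.nonzero(ms)
    print("t",s['t'],"tcp",s['eef_pos'],"F",s['ft_force'],"op",s['opening'],"grip",s['grip_force'],"n",len(yw[0]),len(ys[0]))
    if len(yw[0]): print("wrist rows",yw[0].min(),yw[0].max(),"cols",yw[1].min(),yw[1].max())
    if len(ys[0]): print("scene u",ys[1].min(),ys[1].max(),"v",ys[0].min(),ys[0].max())
    for d in(0,20,40,50,60,70,80,90):
        P=body(s['eef_pos'],s['tcp_rot'][2],np.radians(d),93);w=np.array([proj(K,E,p) for p in P]);q=np.array([proj(Ks,Es,p) for p in P])
        print(d,"wr rows %.0f"%w[:,1].min(),"scene u %.0f %.0f v %.0f %.0f"%(q[:,0].min(),q[:,0].max(),q[:,1].min(),q[:,1].max()))
E
python3 -c "
from h import *
tilt()"
```

```text
t 9.9167 tcp [ 541.58 -135.68  104.44] F [ 0.66  0.2  -2.14] op 0.41685003464205445 grip 7.154524773359299 n 3252 194
wrist rows 156 309 cols 202 365
scene u 239 277 v 222 253
0 wr rows 86 scene u 244 273 v 223 245
20 wr rows 88 scene u 243 272 v 225 251
40 wr rows 110 scene u 241 269 v 227 254
50 wr rows 125 scene u 240 267 v 227 255
60 wr rows 141 scene u 238 263 v 228 255
70 wr rows 158 scene u 237 259 v 228 255
80 wr rows 176 scene u 235 255 v 227 254
90 wr rows 194 scene u 234 251 v 227 253
```

Row 156 gives a droop of about 69°. I'll touch the foot edge lightly to the bench under a loose grip and drag it forward, so that it finishes standing flat.

Emit:
step_arm([
  [[0,0,6,0,-0.165],[0,0,12,0,-0.165],[0,0,15,0,-0.165],[0,0,17,0,-0.165],[0,0,18,0,-0.165],[0,0,18.5,0,-0.165],[0,0,18.5,0,-0.165]],
])

```text
t: 10.6
eef_pos: [541.9, -135.8, 86.6]
tcp_rot: [3.141, -0.001, 0.119]
ft_force: [-1.1, 0.2, 4.8]
opening: 0.418
grip_force: 7.3
```

Emit:
step_arm([
  [[4,0,0,0,-0.1645],[8,0,0,0,-0.1645],[12,0,0,0,-0.1645],[16,0,0,0,-0.1645],[20,0,0,0,-0.1645],[24,0,0.5,0,-0.1645],[28,0,1,0,-0.1645],[30,0,1,0,-0.1645]],
])

```text
t: 11.27
eef_pos: [572.1, -132.1, 85.1]
tcp_rot: [3.141, -0.001, 0.119]
ft_force: [0.3, -0.8, 2.8]
opening: 0.417
grip_force: 6.8
```

```bash
python3 -c "
from h import *
tilt()"
```

```text
t 11.3167 tcp [ 572.13 -132.11   85.07] F [0.11 0.05 4.96] op 0.4186783212055354 grip 6.798525005578995 n 1571 114
wrist rows 191 309 cols 202 365
scene u 247 260 v 230 258
0 wr rows 86 scene u 254 283 v 231 253
20 wr rows 88 scene u 253 282 v 232 258
40 wr rows 110 scene u 251 279 v 234 261
50 wr rows 125 scene u 250 276 v 235 262
60 wr rows 141 scene u 248 273 v 235 262
70 wr rows 158 scene u 247 269 v 235 262
80 wr rows 176 scene u 245 265 v 234 261
90 wr rows 194 scene u 244 260 v 234 260
```

Emit:
step_arm([
  [[0,0,0.5,0,-0.164],[0,0,1,0,-0.164],[0,0,1.5,0,-0.163],[0,0,1.5,0,-0.162],[0,0,1.5,0,-0.16],[0,0,1.5,0,-0.155],[0,0,1.5,0,-0.15],[0,0,1.5,0,-0.14]],
])

```text
t: 12.08
eef_pos: [571.1, -132.1, 83.3]
tcp_rot: [-3.141, 0.001, 0.119]
ft_force: [0.1, -0.3, 0.9]
opening: 0.429
grip_force: 0.0
```

```bash
python3 -c "
from h import *
tilt()"
```

```text
t 12.1333 tcp [ 571.13 -132.08   83.32] F [-0.38  0.09 -0.04] op 0.42916051546919876 grip 0.0 n 861 108
wrist rows 190 309 cols 200 367
scene u 248 260 v 231 259
0 wr rows 86 scene u 254 283 v 231 253
20 wr rows 88 scene u 253 282 v 233 258
40 wr rows 110 scene u 251 279 v 234 261
50 wr rows 125 scene u 249 276 v 235 262
60 wr rows 141 scene u 248 273 v 235 262
70 wr rows 158 scene u 246 269 v 235 262
80 wr rows 176 scene u 245 264 v 235 261
90 wr rows 194 scene u 244 260 v 234 260
```

The jar stands free. I'll open, back off upward, and measure the cap centre from the wrist camera by code.

Emit:
step_arm([
  [[0,0,0,0,0.2],[0,0,0,0,0.6],[0,0,0,0,0.8],[0,0,0,0,1],[0,0,0,0,1],[0,0,0,0,1],[0,0,-20,0,1],[0,0,-50,0,1]],
])

```text
t: 12.9
eef_pos: [570.2, -131.8, 131.9]
tcp_rot: [-3.139, 0.005, 0.119]
ft_force: [0.1, -0.1, -0.6]
opening: 0.936
grip_force: 0.0
```

Emit:
step_arm([
  [[0,0,-40,0,1],[0,0,-80,0,1],[-40,0,-80,0,1],[-80,0,-80,0,1],[-110,0,-80,0,1],[-110,0,-80,0,1],[-110,0,-80,0,1]],
])

```text
t: 13.48
eef_pos: [461.6, -145.5, 214.3]
tcp_rot: [3.141, -0.001, 0.118]
ft_force: [0.9, -0.2, 0.5]
opening: 1.0
grip_force: 0.0
```

```bash
cat > cap.py <<'E'
from h import *
env.read_camera("wrist");s=env.state();print(s['eef_pos'],s['tcp_rot'])
K,E=cal("wrist");im=env.read_camera("wrist");g=cv2.cvtColor(im,cv2.COLOR_BGR2GRAY);cv2.imwrite("pics/w5raw.png",im)
y,x=np.nonzero(mask(im,(0,260,180,400)));print("orange",len(x),x.min(),x.max(),y.min(),y.max())
x0,y0=proj(K,E,(573,-132,104));d=(E[:3,:3]@[573,-132,104]+E[:3,3])[2];r=320*20/-d;print("pred",x0,y0,r)
for p2 in(25,18,12):
    c=cv2.HoughCircles(cv2.GaussianBlur(g,(3,3),0)[:260],cv2.HOUGH_GRADIENT,1,20,param1=100,param2=p2,minRadius=int(r-3),maxRadius=int(r+6))
    if c is None: continue
    for u,v,rr in c[0]: 
        if abs(u-x0)<40 and abs(v-y0)<40: print(p2,u,v,rr,ray(K,E,u,v,104))
b=(g<75).astype(np.uint8);n,l,st,ce=cv2.connectedComponentsWithStats(b)
for i in range(1,n):
    if st[i,4]>600 : print("dark",st[i],ce[i])
E
python3 cap.py
```

```text
[ 462.57 -145.53  214.15] [ 3.14 -0.    0.12]
orange 1 298 298 96 96
pred 282.90628811526597 79.48601987076302 24.584380915537796
25 280.5 74.5 27.2 [ 576.49 -129.62  104.  ]
18 280.5 74.5 27.2 [ 576.49 -129.62  104.  ]
12 280.5 74.5 27.2 [ 576.49 -129.62  104.  ]
dark [ 414    0   95  210 4659] [449.1   99.06]
dark [    0     3   214   114 18171] [103.14  51.01]
dark [ 257   47   51   62 2298] [282.27  76.65]
dark [    0   175   560   245 78632] [270.01 334.77]
```

Emit:
step_arm([
  [[115,0,0,-45,1],[115,0,0,-45,1],[115,0,0,-45,1],[115,0,0,-45,1],[115,0,0,-45,1],[115,0,0,-45,1],[115,0,0,-45,1],[115,0,0,-45,1]],
])

```text
t: 14.25
eef_pos: [577.4, -131.2, 212.9]
tcp_rot: [-3.141, 0.0, 0.907]
ft_force: [0.2, -0.1, -0.4]
opening: 0.998
grip_force: 0.0
```

Emit:
step_arm([
  [[0,0,0,-44.4,1],[0,0,0,-44.4,1],[0,0,0,-44.4,1],[0,0,0,-44.4,1],[0,0,0,-44.4,1],[0,0,0,-44.4,1],[0,0,0,-44.4,1],[0,0,0,-44.4,1]],
])

```text
t: 14.92
eef_pos: [576.9, -131.4, 213.3]
tcp_rot: [-3.142, -0.0, 1.677]
ft_force: [0.2, 0.6, -0.2]
opening: 1.001
grip_force: 0.0
```

```bash
python3 - <<'E'
from h import *
env.read_camera("top");s=env.state();print(s['eef_pos'],s['tcp_rot'],np.degrees(s['tcp_rot'][2]),s['joints'])
yaw=s['tcp_rot'][2];d=np.array([576,-131.5])-s['eef_pos'][:2]
print("dx",d@[np.cos(yaw),np.sin(yaw)],"dy",d@[np.sin(yaw),-np.cos(yaw)])
K,E=cal("wrist");im=env.read_camera("wrist");y,x=np.nonzero(mask(im,(150,330,200,370)));print(len(x),[proj(K,E,(576,-131.5,z)) for z in (0,104)])
E
```

```text
[ 576.77 -131.4   213.37] [-3.14 -0.    1.68] 95.99740764418584 [-0.34  0.44  1.65  0.    1.05 -0.44]
dx -0.019805595488822436 dy -0.7752822905050671
1 [array([282.46, 187.09]), array([282.06, 210.3 ])]
```

Emit:
step_arm([
  [[0,0,30,0,1],[0,0,65,0,1],[0,0,95,0,1],[0,0,115,0,1],[0,0,125,0,1],[0,0,130,0,0.4],[0,0,130,0,0.1],[0,0,130,0,0]],
])

```text
t: 15.68
eef_pos: [577.0, -131.7, 84.6]
tcp_rot: [3.14, 0.0, 1.679]
ft_force: [-1.3, -0.7, 0.4]
opening: 0.845
grip_force: 0.0
```

Emit:
step_arm([
  [[0,0,0,0,-0.05],[0,0,0,0,-0.08],[0,0,0,0,-0.1],[0,0,0,0,-0.12],[0,0,0,0,-0.14],[0,0,0,0,-0.15],[0,0,0,0,-0.16],[0,0,0,0,-0.165]],
])

```text
t: 16.35
eef_pos: [576.5, -131.6, 83.7]
tcp_rot: [3.141, -0.0, 1.68]
ft_force: [0.1, 0.6, -0.1]
opening: 0.423
grip_force: 0.3
```

Emit:
step_arm([
  [[0,0,0,0,-0.17],[0,0,0,0,-0.2],[0,0,0,0,-0.3],[0,0,0,0,-0.3],[0,0,0,0,-0.3]],
])

```text
t: 16.77
eef_pos: [576.6, -131.6, 83.7]
tcp_rot: [3.141, 0.0, 1.68]
ft_force: [1.4, 0.5, 2.3]
opening: 0.412
grip_force: 30.0
```

Emit:
step_arm([
  [[0,0,-3,0,-0.3],[0,-2,-10,0,-0.3],[0,-10,-20,0,-0.3],[0,-25,-27,0,-0.3],[0,-40,-31,0,-0.3],[5,-52,-31,0,-0.3],[20,-57,-31,0,-0.3],[45,-57,-31,0,-0.3]],
])

```text
t: 17.43
eef_pos: [513.6, -93.6, 115.4]
tcp_rot: [3.141, 0.0, 1.677]
ft_force: [1.2, 0.8, -1.8]
opening: 0.414
grip_force: 30.0
```

Emit:
step_arm([
  [[35,0,0,0,-0.3],[70,0,0,0,-0.3],[105,0,0,0,-0.3],[140,0,0,0,-0.3],[175,0,0,0,-0.3],[205,0,0,0,-0.3],[225,0,0,0,-0.3],[240,0,0,0,-0.3]],
])

```text
t: 18.1
eef_pos: [487.7, 148.0, 115.2]
tcp_rot: [3.141, -0.0, 1.682]
ft_force: [0.5, -0.2, -1.5]
opening: 0.415
grip_force: 30.0
```

Emit:
step_arm([
  [[10,0,0,0,-0.3],[20,0,0,0,-0.3],[25,0,0,0,-0.3],[27,0,0,0,-0.3],[27,0,0,0,-0.3],[27,0,0,0,-0.3]],
])

```text
t: 18.6
eef_pos: [485.9, 171.9, 114.6]
tcp_rot: [-3.142, 0.0, 1.679]
ft_force: [0.3, 0.4, -2.6]
opening: 0.418
grip_force: 30.0
```

```bash
cat > rel.py <<'E'
from h import *
def rel():
    s=env.state();a=np.radians(6.15);X=np.array([np.cos(a),np.sin(a)]);Y=np.array([-X[1],X[0]]);d=s['eef_pos'][:2]-[556,180.5]
    print("t",s['t'],"X %.2f Y %.2f z %.2f"%(d@X,d@Y,s['eef_pos'][2]),"yaw",np.degrees(s['tcp_rot'][2]),"Fx %.1f Fy %.1f Fz %.1f"%(s['ft_force'][:2]@X,s['ft_force'][:2]@Y,s['ft_force'][2]),"M",s['moment'],"op %.3f grip %.1f"%(s['opening'],s['grip_force']))
E
python3 - <<'E'
from rel import *
env.read_camera("top");rel()
K,E=cal("wrist");im=env.read_camera("wrist");cv2.imwrite("pics/w6raw.png",im)
s=env.state();t=s['eef_pos']
y,x=np.nonzero(mask(im,(100,420,0,560)));print(len(x),(x.min(),x.max(),y.min(),y.max()) if len(x) else "")
sc=env.read_camera("scene");Ks,Es=cal("scene");u,v=proj(Ks,Es,t-[0,0,60]);print(u,v)
m=mask(sc,(int(v)-22,int(v)+25,int(u)-14,int(u)+14));y,x=np.nonzero(m)
print("scene orange mean per row:",[(r,round(x[y==r].mean(),1),(y==r).sum()) for r in np.unique(y)][::3])
print("model axis:",[proj(Ks,Es,t+[0,0,9.4-d]) for d in(25,55,93)])
E
```

```text
t 18.65 X -70.60 Y -1.11 z 114.62 yaw 96.1990166959204 Fx -0.0 Fy -0.7 Fz -2.3 M [-0.09  0.04 -0.  ] op 0.414 grip 30.0
5131 (np.int64(144), np.int64(459), np.int64(108), np.int64(367))
277.96508914536645 170.85487603347786
scene orange mean per row: [(np.int64(160), np.float64(273.0), np.int64(1)), (np.int64(163), np.float64(278.5), np.int64(12)), (np.int64(166), np.float64(279.0), np.int64(11)), (np.int64(169), np.float64(278.5), np.int64(8)), (np.int64(178), np.float64(278.0), np.int64(7)), (np.int64(181), np.float64(288.5), np.int64(4)), (np.int64(184), np.float64(290.0), np.int64(1)), (np.int64(192), np.float64(285.2), np.int64(4))]
model axis: [array([277.73, 161.41]), array([277.89, 167.84]), array([278.09, 175.7 ])]
```

Emit:
step_arm([
  [[1,8,0.5,0,-0.3],[1,18,0.5,0,-0.3],[1,27,0.5,0,-0.3],[1,33,0.5,0,-0.3],[1,36,0.5,0,-0.3],[1,38,0.5,0,-0.3],[1,39,0.5,0,-0.3]],
])

```text
t: 19.33
eef_pos: [524.6, 177.6, 113.9]
tcp_rot: [-3.141, -0.0, 1.68]
ft_force: [0.3, 0.5, -1.9]
opening: 0.413
grip_force: 30.0
```

Emit:
step_arm([
  [[0,1,0,0,-0.3],[0,2,0,0,-0.3],[0,3,0,0,-0.3],[0,4,0,0,-0.3],[0,5,0,0,-0.3],[0,6,0,0,-0.3]],
])

```text
t: 19.83
eef_pos: [529.1, 178.1, 113.8]
tcp_rot: [-3.138, 0.0, 1.68]
ft_force: [-7.8, -1.0, -1.0]
opening: 0.419
grip_force: 30.0
```

```bash
python3 -c "
from rel import *
rel()"
```

```text
t 19.8333 X -27.04 Y 0.47 z 113.77 yaw 96.24313798643534 Fx -7.9 Fy -0.1 Fz -1.0 M [-0.42  1.7   0.01] op 0.419 grip 30.0
```

Emit:
step_arm([
  [[0,1,0,0,-0.3],[0,2,0,0,-0.3],[0,3,0,0,-0.3],[0,4,0,0,-0.3]],
])

```text
t: 20.17
eef_pos: [531.9, 178.4, 113.4]
tcp_rot: [-3.135, 0.0, 1.68]
ft_force: [-10.6, -0.9, -2.7]
opening: 0.416
grip_force: 30.0
```

Emit:
step_arm([
  [[0,1,0,0,-0.3],[0,2,0,0,-0.3],[0,3,0,0,-0.3],[0,4,0,0,-0.3]],
])

```text
t: 20.5
eef_pos: [535.7, 178.8, 113.2]
tcp_rot: [-3.135, 0.0, 1.68]
ft_force: [-10.0, -1.3, -1.8]
opening: 0.415
grip_force: 30.0
```

```bash
python3 -c "
from rel import *
rel()"
```

```text
t 20.5 X -20.34 Y 0.50 z 113.24 yaw 96.25033745699858 Fx -10.1 Fy -0.2 Fz -1.8 M [-0.45  2.32 -0.  ] op 0.415 grip 30.0
```

```bash
cat > t2.py <<'E'
from rel import *
import sys
def cols(im):
    m=mask(im,(60,420,225,345));y,x=np.nonzero(m);return [(int(r),int(x[y==r].min()),int(x[y==r].max())) for r in np.unique(y) if (y==r).sum()>8][::6]
print(cols(cv2.imread("pics/w6raw.png")))
rel();im=env.read_camera("wrist");cv2.imwrite("pics/%s.png"%sys.argv[1],im);print(cols(im))
s=env.state();K,E=cal("wrist");C=s['eef_pos']+[0,0,9]
a=np.radians(6.15);X=np.array([np.cos(a),np.sin(a),0])
for d in(-10,-5,0,5):
    ax=-np.array([0,0,1])*np.cos(np.radians(d))+X*np.sin(np.radians(d));print(d,[proj(K,E,C+ax*k).round(0).tolist() for k in(20,50,93)])
E
python3 t2.py w7
```

```text
[(196, 276, 291), (214, 266, 302), (220, 260, 309), (226, 256, 312), (232, 254, 314), (238, 252, 316), (364, 225, 344)]
t 20.5 X -20.34 Y 0.50 z 113.24 yaw 96.25033745699858 Fx -10.1 Fy -0.2 Fz -1.8 M [-0.45  2.32 -0.  ] op 0.415 grip 30.0
[(113, 312, 320), (214, 265, 302), (220, 259, 308), (226, 258, 311), (232, 254, 314), (238, 252, 315), (333, 283, 292)]
-10 [[277.0, 254.0], [271.0, 237.0], [264.0, 219.0]]
-5 [[280.0, 254.0], [277.0, 237.0], [274.0, 219.0]]
0 [[283.0, 254.0], [283.0, 237.0], [283.0, 219.0]]
5 [[285.0, 254.0], [289.0, 237.0], [293.0, 219.0]]
```

No tilt: the body columns match those before contact. I'll carry on through the snap.

Emit:
step_arm([
  [[0,1,0,0,-0.3],[0,2,0,0,-0.3],[0,3,0,0,-0.3],[0,4,0,0,-0.3],[0,5,0,0,-0.3],[0,6,0,0,-0.3]],
])

```text
t: 21.05
eef_pos: [542.8, 179.6, 113.6]
tcp_rot: [-3.138, 0.0, 1.68]
ft_force: [-5.1, -1.5, -2.2]
opening: 0.418
grip_force: 30.0
```

Emit:
step_arm([
  [[0,1,0,0,-0.3],[0,2,0,0,-0.3],[0,3,0,0,-0.3],[0,4,0,0,-0.3],[0,5,0,0,-0.3],[0,6,0,0,-0.3]],
])

```text
t: 21.55
eef_pos: [550.8, 180.5, 114.3]
tcp_rot: [3.141, -0.0, 1.68]
ft_force: [-1.5, -0.7, -2.3]
opening: 0.417
grip_force: 30.0
```

```bash
python3 t2.py w8
```

```text
[(196, 276, 291), (214, 266, 302), (220, 260, 309), (226, 256, 312), (232, 254, 314), (238, 252, 316), (364, 225, 344)]
t 21.55 X -5.16 Y 0.59 z 114.29 yaw 96.24101091320341 Fx -1.5 Fy -0.5 Fz -2.3 M [-0.22  0.33  0.01] op 0.417 grip 30.0
[(113, 285, 300), (213, 276, 300), (219, 261, 307), (225, 256, 311), (231, 257, 314), (237, 253, 315), (332, 260, 321), (366, 225, 344)]
-10 [[277.0, 254.0], [270.0, 237.0], [263.0, 219.0]]
-5 [[280.0, 254.0], [276.0, 237.0], [273.0, 219.0]]
0 [[283.0, 254.0], [283.0, 237.0], [283.0, 219.0]]
5 [[285.0, 254.0], [289.0, 237.0], [292.0, 219.0]]
```

Snapped in. Now slowly until the bumpers respond.

Emit:
step_arm([
  [[0,0.7,0,0,-0.3],[0,1.4,0,0,-0.3],[0,2.1,0,0,-0.3],[0,2.8,0,0,-0.3]],
])

```text
t: 21.93
eef_pos: [553.4, 180.8, 114.3]
tcp_rot: [3.141, -0.0, 1.68]
ft_force: [-0.0, -1.2, -2.2]
opening: 0.414
grip_force: 30.0
```

Emit:
step_arm([
  [[0,0.5,0,0,-0.3],[0,1,0,0,-0.3],[0,1.5,0,0,-0.3],[0,1.5,0,0,-0.3]],
])

```text
t: 22.27
eef_pos: [554.9, 181.0, 114.2]
tcp_rot: [3.141, -0.0, 1.68]
ft_force: [1.3, -0.7, -1.9]
opening: 0.413
grip_force: 30.0
```

```bash
python3 -c "
from rel import *
rel()"
```

```text
t 22.2667 X -1.02 Y 0.60 z 114.21 yaw 96.23685999615357 Fx 1.2 Fy -0.8 Fz -1.9 M [-0.18 -0.21  0.01] op 0.413 grip 30.0
```

Emit:
step_arm([
  [[0,0.5,0,0,-0.3],[0,1,0,0,-0.3],[0,1.3,0,0,-0.3],[0,1.3,0,0,-0.3]],
])

```text
t: 22.6
eef_pos: [555.4, 181.0, 114.1]
tcp_rot: [-3.14, 0.0, 1.68]
ft_force: [-2.9, -1.8, 1.0]
opening: 0.419
grip_force: 30.0
```

Emit:
step_arm([
  [[0,0.5,0,0,-0.3],[0,1,0,0,-0.3],[0,1,0,0,-0.3]],
])

```text
t: 22.85
eef_pos: [555.7, 181.1, 114.0]
tcp_rot: [-3.139, 0.0, 1.68]
ft_force: [-6.6, -1.4, 3.0]
opening: 0.415
grip_force: 30.0
```

```bash
python3 -c "
from rel import *
rel()"
```

```text
t 22.85 X -0.23 Y 0.59 z 113.99 yaw 96.24626329839361 Fx -6.7 Fy -0.7 Fz 3.0 M [-0.35  1.51  0.01] op 0.415 grip 30.0
```

Bumper contact at X ≈ -0.7 mm, so it's home. I'll unload, open and lift off.

Emit:
step_arm([
  [[0,-0.7,0,0,-0.2],[0,-0.7,0,0,-0.18],[0,-0.7,0,0,-0.17],[0,-0.7,0,0,-0.16],[0,-0.7,0,0,-0.14],[0,-0.7,0,0,-0.1],[0,-0.7,0,0,0.2],[0,-0.7,0,0,0.4]],
])

```text
t: 23.52
eef_pos: [556.8, 181.2, 114.3]
tcp_rot: [3.14, -0.0, 1.68]
ft_force: [-0.2, -0.1, 0.0]
opening: 0.539
grip_force: 0.0
```

Emit:
step_arm([
  [[0,0,0,0,0.4],[0,0,0,0,0.4],[0,0,0,0,0.4],[0,0,-10,0,0.4],[0,0,-30,0,0.4],[0,0,-60,0,0.4],[0,0,-90,0,0.4],[0,0,-100,0,0.4]],
])

```text
t: 24.18
eef_pos: [557.4, 181.4, 219.0]
tcp_rot: [3.136, -0.001, 1.68]
ft_force: [0.5, -0.3, 1.3]
opening: 0.704
grip_force: 0.0
```

Emit:
step_arm([
  [[0,-40,0,45,1],[0,-80,0,45,1],[0,-110,0,45,1],[0,-115,0,45,1],[0,-115,0,45,1],[0,-115,0,45,1],[0,-115,0,45,1]],
])

```text
t: 24.77
eef_pos: [441.7, 168.6, 214.6]
tcp_rot: [3.141, -0.001, 0.887]
ft_force: [0.4, 0.4, -0.1]
opening: 0.995
grip_force: 0.0
```

Emit:
step_arm([
  [[0,0,0,45,1],[0,0,0,45,1],[0,0,0,45,1],[0,0,0,45,1],[0,0,0,45,1],[0,0,0,45,1],[0,0,0,45,1],[0,0,0,45,1]],
])

```text
t: 25.43
eef_pos: [441.8, 168.6, 214.3]
tcp_rot: [-3.141, -0.0, 0.107]
ft_force: [0.4, -0.4, -0.6]
opening: 0.996
grip_force: 0.0
```

```bash
cat > chk.py <<'E'
from rel import *
env.read_camera("wrist");rel()
K,E=cal("wrist");im=env.read_camera("wrist");cv2.imwrite("pics/w9raw.png",im);g=cv2.GaussianBlur(cv2.cvtColor(im,cv2.COLOR_BGR2GRAY),(3,3),0)
a=np.radians(6.15);X=np.array([np.cos(a),np.sin(a)]);Y=np.array([-X[1],X[0]])
c=cv2.HoughCircles(g[:200],cv2.HOUGH_GRADIENT,1,40,param1=100,param2=12,minRadius=22,maxRadius=32)
for yy in(62,0,-62,-124):
    p=np.array([556,180.5])+yy*Y;print("pred",yy,proj(K,E,[*p,134]))
for u,v,r in c[0]:
    p=ray(K,E,u,v,134)[:2]-[556,180.5];print("%.1f %.1f r%.1f  X %.1f Y %.1f"%(u,v,r,p@X,p@Y))
E
python3 chk.py
```

```text
t 25.4833 X -114.82 Y 0.38 z 214.31 yaw 6.3068240408921 Fx -0.4 Fy 0.5 Fz -0.3 M [-0.07  0.19 -0.04] op 0.999 grip 0.0
pred 62 [198.33  68.71]
pred 0 [284.44  68.95]
pred -62 [370.51  69.19]
pred -124 [456.55  69.43]
374.5 69.5 r29.2  X -0.2 Y -64.9
283.5 71.5 r31.4  X -1.7 Y 0.7
203.5 66.5 r31.4  X 1.5 Y 58.2
459.5 69.5 r28.1  X -0.0 Y -126.1
519.5 75.5 r25.7  X -3.9 Y -170.2
```

```bash
python3 - <<'E'
from h import *
im=cv2.imread("pics/w9raw.png");g=cv2.cvtColor(im,cv2.COLOR_BGR2GRAY).astype(int)
for u in(198,284,370,457):print(u,g[38:112,u-2:u+3].mean(1).astype(int).tolist())
for v in(64,70):print(v,g[v-2:v+3,165:400].mean(0).astype(int).tolist())
E
```

```text
198 [52, 23, 10, 24, 33, 32, 33, 34, 33, 34, 34, 34, 34, 32, 34, 33, 31, 35, 34, 34, 35, 36, 34, 35, 37, 34, 34, 33, 36, 38, 35, 35, 32, 36, 34, 34, 33, 33, 33, 36, 35, 34, 36, 33, 32, 34, 32, 35, 33, 35, 32, 34, 33, 33, 33, 35, 25, 16, 8, 6, 4, 22, 36, 38, 42, 43, 45, 45, 44, 46, 44, 44, 44, 45]
284 [49, 25, 17, 33, 42, 44, 43, 43, 40, 43, 42, 44, 42, 43, 44, 44, 44, 42, 43, 43, 44, 43, 44, 43, 43, 45, 43, 44, 43, 44, 43, 43, 44, 44, 43, 45, 45, 44, 45, 44, 45, 45, 46, 45, 44, 45, 45, 45, 45, 45, 47, 47, 43, 47, 44, 45, 38, 22, 6, 6, 14, 24, 21, 27, 28, 26, 64, 70, 59, 61, 65, 67, 83, 91]
370 [57, 31, 14, 28, 43, 43, 47, 48, 46, 47, 46, 47, 46, 47, 48, 47, 49, 46, 48, 46, 48, 50, 48, 47, 48, 49, 47, 48, 49, 49, 49, 49, 51, 48, 49, 48, 49, 49, 51, 51, 50, 50, 49, 49, 49, 50, 49, 51, 49, 48, 50, 48, 48, 49, 50, 49, 45, 25, 6, 7, 0, 26, 46, 60, 65, 67, 64, 65, 66, 67, 66, 66, 64, 66]
457 [50, 25, 10, 21, 33, 37, 38, 39, 39, 39, 37, 38, 38, 38, 37, 38, 39, 37, 37, 37, 37, 40, 40, 40, 39, 41, 39, 38, 38, 39, 39, 40, 39, 40, 40, 39, 39, 37, 41, 38, 40, 41, 39, 40, 40, 41, 41, 38, 38, 38, 
[... 1305 characters left out ...]
 10, 17, 13, 8, 26, 34, 41, 39, 36, 35, 44, 55, 69, 116, 167, 165, 92, 72, 69, 54, 69, 77, 80, 82, 73, 71, 71, 82, 118, 104, 49, 16, 6, 31, 40, 44, 43, 42, 43, 41, 43, 43, 40, 44, 43, 43, 44, 43, 43, 46, 44, 44, 44, 42, 44, 44, 44, 43, 43, 42, 46, 44, 44, 45, 45, 44, 46, 45, 46, 45, 46, 48, 46, 48, 48, 47, 46, 47, 46, 46, 46, 47, 35, 14, 10, 36, 139, 175, 140, 75, 59, 56, 54, 55, 55, 55, 54, 54, 55, 58, 67, 113, 119, 81, 59, 41, 34, 32, 31, 30, 33, 27, 17, 7, 18, 10, 4, 4, 9, 21, 45, 50, 49, 50, 47, 49, 48, 50, 49, 50, 50, 48, 48, 49, 49, 49, 49, 51, 48, 48, 50, 51, 50, 50, 50, 48, 48, 50, 50, 48, 48, 48, 49, 50, 49, 47, 49, 48, 48, 46, 48, 46, 47, 47, 48, 48, 47, 47, 42, 16, 30, 54, 56, 71]
```

The cap's front and rear edges, and its size, match the neighbouring jars to within half a pixel. It is home, upright and at the same height, so I'll hand in.

```bash
python3 -c "
from cell import env
print(env.job_done())"
```

```text
the job is handed in; nothing more can be done
None
```

The jar is snapped home in the empty clip, upright, level with its neighbours and released; I handed the job in at about 25.5 s of the 58 s, and the judge's verdict wasn't shown.

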